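# Show a module's socket sides to the inspection camera, then nest it

## Task

Pick up the die-cast module and, keeping it upright, show its three socketed sides to the small inspection camera in this order: the side with one socket, then two, then three; hold each side still and square for a good second with its sockets centred before the lens, about 20 mm from it. Then set the module upright in the test nest whose pocket matches its outline, either way round, and let go once it is fully down. Do not touch the camera or its stand, and leave the jar, adapter, mug and meter where they stand.

Things in the scene. Friction and masses are not known exactly. Their poses are not given: they have to be found in the camera images.
- unit: the module: upright bare-aluminium box, 56 mm (its x) by 40 mm (its y) by 85 mm tall, about 0.3 kg, standing loose on the table. Origin at the centre of its underside, z up. Flat brass-rimmed sockets 13 mm across, in a row 22 mm above the underside, on three sides; the -x side is blank. Any two facing sides can be gripped, best near the top, above the sockets
- one_socket (a point): middle of the module's +y side, at its single socket. A black strip, 10 by 32 mm, lies on the lid along the edge of the blank side: seen from above with the strip at the bottom, this side is on the left, the two-socket side at the top and the three-socket side on the right. Axes as the module's
- two_sockets (a point): middle of the row of two sockets on the module's +x side, across from the blank side. Axes as the module's
- three_sockets (a point): middle of the row of three sockets on the module's -y side. Axes as the module's
- lens (a point): centre of the front glass of the inspection camera, 140 mm above the table; its -x axis is the level line of sight, away from the camera. Lens barrel 28 mm across and 30 mm long, before a black camera body 38 mm square whose top is 159 mm above the table and whose back is 84 mm behind the glass
- inspector: the camera's stand, fixed to the table: base 90 by 80 by 12 mm with a post. Origin on the table under the camera; the lens glass lies 32 mm from it towards its -x (the base reaches from 15 mm before the origin, towards -x, to 75 mm behind it). It looks along its own -x, roughly towards the robot
- nest: the matching test nest: grey block 100 (its x) by 84 (its y) by 26 mm fixed on the table, with a rectangular pocket 60 by 44 mm at its centre, long side along its x, 14 mm deep (floor 12 mm above the table), rim chamfered 4 mm. Origin at the centre of its underside
- round_nest: another nest, for other parts: the same grey block with a round pocket of 52 mm diameter; the module does not fit in it. Origin at the centre of its underside; fixed
- jar: amber jar with white lid, 48 mm across, 75 mm tall, standing close to the module off one of its corners. Loose; leave it. Origin at the centre of its underside
- adapter: black plug-in adapter box, 44 by 44 by 62 mm, standing close to the module off the corner diagonally across. Loose; leave it. Origin at the centre of its underside
- mug: white mug, 80 mm across, 92 mm tall, handle at its +y. Loose; leave it. Origin at the centre of its underside
- meter: yellow hand-held meter lying flat, 150 (its x) by 75 by 34 mm (40 at its dial). Loose; leave it. Origin at the centre of its underside
Not all that is in view belongs to the job. Leave any pink look-alike of the unit alone.

How it is judged:
On the way, in this order (a step that is already met when the one before it is completed fails the run):
1. the one-socket side is held still and square in front of the lens (lens 4 to 36 mm from it and within 11 mm of the middle of its sockets, square within 0.2 rad) (y of lens in the frame of unit between 0.024 and 0.056 m and x of lens in the frame of unit between -0.011 and 0.011 m and z of lens in the frame of unit between 0.011 and 0.033 m and angle between the y axis of unit and the x axis of inspector, either way round below 0.2 rad and angle between unit's own z axis and vertical below 0.2 rad and linear speed of unit below 0.03 m/s and angular speed of unit below 0.3 rad/s), for 0.5 s.
2. then the two-socket side (x of lens in the frame of unit between 0.032 and 0.064 m and y of lens in the frame of unit between -0.011 and 0.011 m and z of lens in the frame of unit between 0.011 and 0.033 m and angle between the x axis of unit and the x axis of inspector, either way round below 0.2 rad and angle between unit's own z axis and vertical below 0.2 rad and linear speed of unit below 0.03 m/s and angular speed of unit below 0.3 rad/s), for 0.5 s.
3. then the three-socket side (y of lens in the frame of unit between -0.056 and -0.024 m and x of lens in the frame of unit between -0.011 and 0.011 m and z of lens in the frame of unit between 0.011 and 0.033 m and angle between the y axis of unit and the x axis of inspector, either way round below 0.2 rad and angle between unit's own z axis and vertical below 0.2 rad and linear speed of unit below 0.03 m/s and angular speed of unit below 0.3 rad/s), for 0.5 s.
At the end, for the whole second after the job is handed in: The module stands upright (within 0.06 rad) on the floor of the rectangular pocket (to 2.5 mm), within 5 mm of its centre and 0.12 rad of its long side, either way round, at rest and released; the jar, adapter, mug and meter are within 25 mm of where they stood (z of unit in the frame of nest between 0.0095 and 0.0145 m and horizontal distance between unit and nest below 0.005 m and angle between the x axis of unit and the x axis of nest, either way round below 0.12 rad and angle between unit's own z axis and vertical below 0.06 rad and linear speed of unit below 0.02 m/s and contact force between the fingers and unit below 0.05 N and distance of each of jar, adapter, mug, meter from where it was at the start of the episode below 0.025 m); the robot touches nothing.
It fails at once if the inspection camera or its stand is touched (contact force between inspector and anything else above 1 N).
It fails at once if the module is let go in the air instead of being set down (contact force between the fingers and unit below 0.05 N and height (world z) of unit above 0.034 m).
It fails at once if the jar, adapter, mug or meter is shifted by more than 25 mm or tipped over (distance of any of jar, adapter, mug, meter from where it was at the start of the episode above 0.025 m or angle between any of jar, adapter, mug, meter's own z axis and vertical above 0.35 rad).
It also fails if it takes over 72 s, if anything falls off the work surface, if the arm or the gripper's body presses on something with over 40 N, if the wrist force passes 120 N, or if a joint passes its speed limit or range.

## Robot

A 6-joint arm with a two-finger parallel gripper is mounted at the origin on the work surface. World frame = base frame: x ahead of the robot, y to its left, z up, the work surface at z = 0. Lengths are in m, angles in rad, forces in N, time in s.
With the tool pointing down it reaches from about 0.35 to 1 m from the base axis. Payload 7.1 kg.
Tool frame: the origin (TCP) lies at the very end of the fingers, on their centre line; the grasp point (between the pads) lies 19 mm behind it; z points along the fingers, y is the line along which they close (so a half turn about z gives the same grasp; the last joint's range is limited). The gripper opens to 85 mm and grips with 20 to 120 N. Pads are 22 mm wide; open, the fingers measure 114 mm over their backs; the gripper's body (76 mm by 85 mm) begins 54 mm behind the grasp point. The pads swing forward as they close: fully open they stand 13 mm farther back than shut.
Start: joints at [-1.367, 0.423, 1.63, -0, 1.089, -0.019], TCP at [0.138, -0.61, 0.196] pointing down, gripper open.
Joint ranges: [-3, 3], [-0.9, 2.11], [0.09, 2.58], [-1.31, 4.45], [0.11, 2.69], [-2.54, 2.54]. Speed limits (rad/s): [2.39, 2.39, 3.01, 3.14, 3.14, 3.14].

## Interface

Orientations are given as a 3x3 rotation matrix whose columns are the frame's x, y, z axes.
In Python, from rig import observe, eyes, bot gives the robot as it stands. The module is installed in compiled form; this text tells all that it offers.
- The arm moves only by the tool servo_tool, never from a script. Its argument "commands" is a list of rows, each a list of 7 numbers: the turn, a rotation vector about the tool's x, y, z each as a share of pi rad, from -1 to 1, then the shift along the tool's x, y, z each as a share of 100 cm, from -1 to 1, then the opening, from -1 (shut) to 1 (fully open). A call has 1 to 5 rows; each row is the pose to reach, as a shift and turn from the pose commanded when the call began, along the tool's axes at that moment, turning the shorter way round; what a row does not reach only later rows make up. A row lasts 1/8 s, in which the tool goes at most 62.5 mm and 10.7 degrees, less where a joint would pass 70% of its speed; a pose out of reach is approached as far as the arm can. A call with a number of a shift or a turn outside -1 to 1 is refused whole. A call with a gripper value outside its range is refused whole. The fingers move at their own pace and stop on an object; "newtons" is the grip in N (left out, the last holds). Time passes only in rows, so rows that repeat a pose let the fingers close. It gives the time, the measured TCP pose, the force, the opening and the grip force at its end, in the units of the state.
- observe(): the state, without advancing time (a new reading comes with each control period).
- eyes.read_camera(name): name is "scene" or "top"; returns a dict with "pixels" (480x640x3 uint8, red, green, blue), "fx", "fy", "cx", "cy" (pixels), "view" (4x4, takes a point from world to camera coordinates). Camera axes: x right, y up, looking along -z (the intrinsics and any distortion apply to the point x, -y, -z); pixel columns grow to the right and rows downward; lengths in m; the calibration is good to about 2 mm. A picture is of the moment at which its call begins. There is no depth.
- bot.hand_in(): hands the job in; it is judged then, once.
The state is a dict: "time": time; "q": joint angles; "joint_velocities": joint speeds; "joint_torque": joint torques, N m; "tcp_pos": TCP position; "tool_rot": TCP orientation; "wrist_force": force on the tool from outside, world axes, zero at the start; "ft_torque": the same for the moment, N m; "finger_gap": finger opening in m; "grasp_force": force on a finger pad.
Only numpy, scipy, OpenCV 4.12 (cv2) and the standard library are available. Lean on these libraries where they do the work, as an engineer would, in place of code of your own. Each camera call takes 0.05 s, during which the arm holds its last target. There are 200 camera calls.

## Working session

There is one attempt and no reset: what is moved stays moved. The work goes in short steps, Python scripts to look and compute and a tool call to move; the robot and the scene stay as the last step left them, time stands still between calls to the robot, and variables do not carry over. Pictures are saved under pics/ and viewed, at most 12 in all, crops included, and the job is handed in when it is done.

Besides the shell and the picture viewer there is one more tool, called after ">>>" in YAML: its name, and indented under it one key for each argument. servo_tool: Moves the arm, as the interface text tells. Shift numbers are shares of 100 cm and turn numbers shares of pi rad, none past 1 either way. Its arguments: {"type":"object","properties":{"commands":{"type":"array","items":{"type":"array","items":{"type":"number"}}},"newtons":{"type":"number"}},"required":["commands"]}

```bash
mkdir -p pics
python3 - <<'E'
from rig import observe, eyes
import cv2, pickle
s=observe(); print(s['time'],s['tcp_pos'],s['tool_rot'],s['finger_gap'])
for n in('scene','top'):
    c=eyes.read_camera(n); pickle.dump(c,open(n+'.pkl','wb')); cv2.imwrite(f'pics/{n}.png',c['pixels'][...,::-1]); print(n,c.keys(),c['fx'],c['fy'],c['cx'],c['cy'],c['view'])
E
```

```text
0.0 [ 0.13800276 -0.60891048  0.19472481] [[ 9.75285056e-01  2.20950125e-01 -3.17613099e-04]
 [ 2.20950350e-01 -9.75283779e-01  1.57875070e-03]
 [ 3.90622623e-05 -1.60990869e-03 -9.99998703e-01]] 0.08559593554345687
scene dict_keys(['pixels', 'fx', 'fy', 'cx', 'cy', 'view']) 493.934980207107 493.934980207107 322.94908775848455 233.26306318612035 [[-0.50922531  0.86039661  0.02018072  0.27392354]
 [-0.49004195 -0.30914791  0.8150377   0.17227503]
 [ 0.7074945   0.40514843  0.57905637 -1.72858074]
 [ 0.          0.          0.          1.        ]]
top dict_keys(['pixels', 'fx', 'fy', 'cx', 'cy', 'view']) 501.0993864507889 501.0993864507889 315.93198962652446 237.4037135122328 [[ 1.47184234e-02 -9.99849219e-01 -9.21450877e-03 -6.26326586e-04]
 [ 9.97882602e-01  1.41043271e-02  6.34931512e-02 -5.41672997e-01]
 [-6.33536132e-02 -1.01295171e-02  9.97939734e-01 -1.29465789e+00]
 [ 0.00000000e+00  0.00000000e+00  0.00000000e+00  1.00000000e+00]]
```

View pics/scene.png

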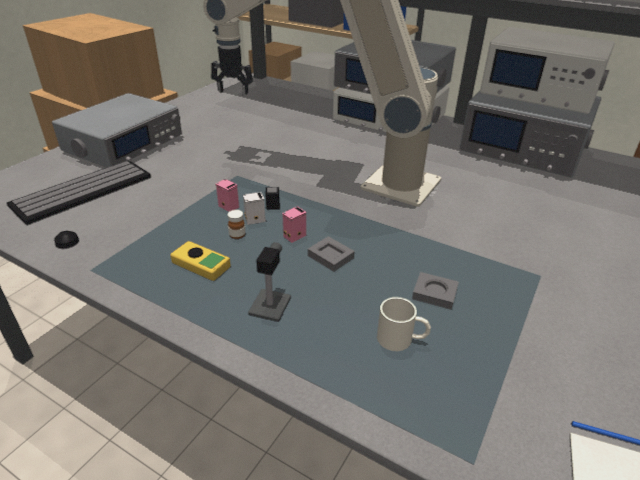

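View pics/top.png

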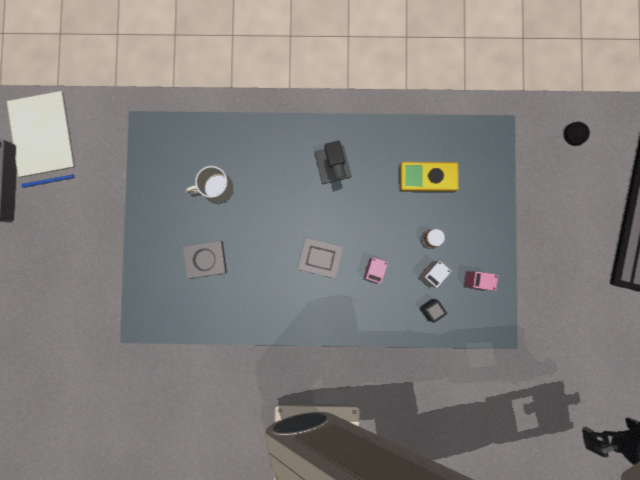

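The scene view shows the module at about (255,208) between two pink look-alikes, with the jar at (236,224) and the adapter at (273,197). In the top view the module is at (436,273), the inspector at (335,162) with its lens near (337,187), and the rectangular nest at (321,258).

```bash
cat > h.py <<'E'
import numpy as np, pickle, cv2
from scipy.spatial.transform import Rotation as R
def ray(c,u,v,z):
    V=c['view']; o=-V[:3,:3].T@V[:3,3]
    d=V[:3,:3].T@np.array([(u-c['cx'])/c['fx'],-(v-c['cy'])/c['fy'],-1.])
    return o+d*(z-o[2])/d[2]
def proj(c,p):
    q=c['view'][:3,:3]@np.asarray(p)+c['view'][:3,3]
    return np.array([c['cx']-c['fx']*q[0]/q[2], c['cy']+c['fy']*q[1]/q[2]])
E
python3 - <<'E'
from h import *
c=pickle.load(open('top.pkl','rb')); s=pickle.load(open('scene.pkl','rb'))
I=c['pixels'][...,::-1]; J=s['pixels'][...,::-1]
def crop(I,x,y,w,h,k): return cv2.resize(I[y:y+h,x:x+w],(w*k,h*k),interpolation=cv2.INTER_NEAREST)
a=np.hstack([crop(I,405,225,66,50*2,6),crop(I,290,135,66,100,6)])
a=np.hstack([crop(I,410,225,50,100,6)[:600],crop(I,290,135,80,65,6)[:390].copy().repeat(1,0) if 0 else np.vstack([crop(I,295,135,80,60,6),crop(I,295,235,80,40,6)])])
cv2.imwrite('pics/crop.png',a)
# candidate: bright module lid
g=I.astype(int).sum(2)/3; sat=I.max(2).astype(int)-I.min(2)
for nm,(x,y,w,h),th in(('unit',(418,255,36,34),130),):
    m=((g[y:y+h,x:x+w]>th)&(sat[y:y+h,x:x+w]<40)).astype(np.uint8)
    print(nm); print('\n'.join(' '.join(f'{int(v):3d}' for v in r) for r in g[y:y+h,x:x+w]))
E
```

```text
unit
124 126 123 126 123 124 122 117 114 119 124 123 122 122 120 122 123 122 123 124 123 123 124 120 120 122 119 120 119 120 121 118 119 120 119 119
125 124 127 126 127 123 120 114 113 116 119 125 123 125 124 123 120 124 125 122 125 123 121 120 122 120 121 121 121 120 122 120 119 121 119 121
126 125 126 124 119 117 116 115 116 118 120 120 123 123 124 123 121 122 122 123 124 122 121 121 119 121 120 122 121 121 122 121 119 121 118 119
125 128 126 122 120 117 115 117 115 116 115 116 115 119 122 124 124 124 124 121 122 121 122 121 122 122 120 121 121 122 120 122 118 120 120 119
128 126 119 119 115 115 115 115 114 115 113 113 114 119 120 122 123 122 122 121 120 120 119 121 121 120 121 121 120 120 119 120 120 118 119 118
126 124 120 116 117 113 115 115 114 115 116 115 114 112 116 117 114 117 115 116 118 128 130 121 122 124 122 121 121 118 121 121 120 120 120 120
125 122 115 117 114 116 116 115 114 116 114 114 113 103  92  89  85  85  83  97 131 167 159 132 126 121 122 122 123 119 120 119 121 120 119 118
119 115 117 116 116 115 114 116 117 115 114 114 102  90  81  80  76  78  86 125 131 116
[... 3100 characters left out ...]
 122 103  85  77  77  72  76  76  86 110 159 157 112  80 110 170 187 158 131 122 123 121 120 122 121 118 119 120 120 121 120
126 127 127 127 126 127 123 105  89  81  77  75  74  74  84 108 157 159 133 173 187 156 130 124 122 122 120 122 120 120 119 122 119 119 119 120
127 125 126 126 127 127 124 124 119 106  84  79  83  88  87  88 104 159 196 199 164 130 121 123 123 120 121 120 120 122 120 121 121 118 120 121
127 126 129 128 125 124 127 126 121 120 101  87 107 120 114 109 107 113 163 163 128 123 123 121 121 123 122 123 122 120 119 120 119 121 120 120
125 126 127 125 128 128 124 126 126 124 108 108 121 124 123 123 122 122 128 129 121 122 123 123 121 122 121 119 121 120 121 121 120 119 124 119
```

View pics/crop.png

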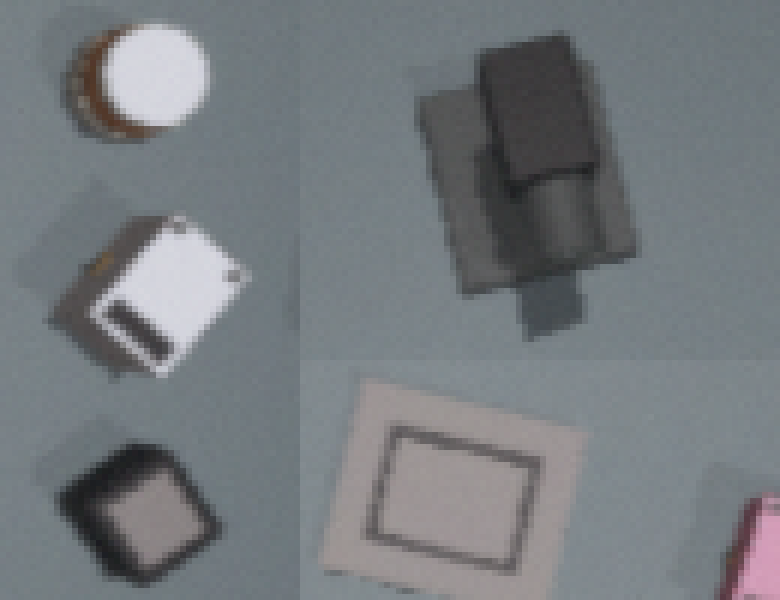

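The crop shows the lid corners, with the strip along the lower-left edge, so the blank side faces lower-left, one socket upper-left, two upper-right and three lower-right. The inspector base, camera body and nest outlines are also clear, so I'll measure them now.

Run:
```python
from h import *
c=pickle.load(open('top.pkl','rb')); s=pickle.load(open('scene.pkl','rb'))
I=c['pixels'].astype(int); r_b=I[...,0]-I[...,2]; g=I.sum(2)/3
def rect(m,z,x,y,nm):
    m=cv2.morphologyEx(m.astype(np.uint8),cv2.MORPH_CLOSE,np.ones((3,3)))
    k=max(cv2.findContours(m,cv2.RETR_EXTERNAL,cv2.CHAIN_APPROX_NONE)[0],key=cv2.contourArea)
    P=np.array([ray(c,u+x,v+y,z)[:2] for u,v in k[:,0]],np.float32)
    b=cv2.minAreaRect(P*1000); 
    B=cv2.boxPoints(b); e=B[1]-B[0]; f=B[2]-B[1]
    print(nm,np.round(b[0],1),'sizes',np.linalg.norm(e).round(1),np.linalg.norm(f).round(1),'yaws',np.arctan2(e[1],e[0]).round(3),np.arctan2(f[1],f[0]).round(3))
def sub(a,x,y,w,h): return a[y:y+h,x:x+w]
rect(sub(r_b,295,235,50,45)>-1,.026,295,235,'nest')
w=sub(g,418,255,36,34)>165; rect(w,.085,418,255,'lid bright')
st=(sub(g,418,255,36,34)<95); st[:18]=0; 
n,L,S,C=cv2.connectedComponentsWithStats(st.astype(np.uint8))
t=lambda p,o:(p[0]/6+o[0]-.5,p[1]/6+o[1]-.5)
U=[ray(c,*t(p,(410,225)),.085) for p in((90,315),(163,376),(250,275),(176,213))]
print('lid hand',np.round(np.mean(U,0)*1000,1),[np.round(np.linalg.norm(U[i]-U[i-1])*1000,1) for i in range(4)])
for a,b in((1,2),(0,3)): d=U[b]-U[a]; print('unit yaw',np.arctan2(d[1],d[0]))
o=(295,135); f=lambda p,z: ray(c,*t((p[0]-300,p[1]),o),z)
B=[f(p,.012) for p in((420,95),(465,293),(638,255),(592,60))]
print('base',[np.round(np.linalg.norm(B[i]-B[i-1])*1000,1) for i in range(4)])
d=B[0]-B[1]; e=B[3]-B[2]; print('base yaws',np.arctan2(d[1],d[0]),np.arctan2(e[1],e[0]))
T=[f(p,.159) for p in((480,48),(515,185),(600,170),(568,33))]
print('body',[np.round(np.linalg.norm(T[i]-T[i-1])*1000,1) for i in range(4)])
d=T[0]-T[1]; e=T[3]-T[2]; print('body yaws',np.arctan2(d[1],d[0]),np.arctan2(e[1],e[0]))
fr=(B[1]+B[2])/2; dd=(B[0]+B[3])/2-fr; de=(B[0]-B[1]+B[3]-B[2]+T[0]-T[1]+T[3]-T[2]);de/=np.linalg.norm(de)
print('front mid',fr,'dir',np.arctan2(de[1],de[0]))
l1=fr-de*.017; bk=(T[0]+T[3])/2; bf=(T[1]+T[2])/2
print('lens from base',l1,'from body back',bk-de*.084,'from body front',bf-de*.03)
for l in(l1,bk-de*.084): p=l.copy();p[2]=.14; print('proj top',proj(c,p),'scene',proj(s,p))
p=np.mean(U,0); print('unit top in scene',proj(s,p))
for nm,q,z in(('jar',(157,75),.075),('adapter',(158,513),.062)): print(nm,ray(c,*t(q,(410,225)),z))
```

```text
nest [488.4  -4.4] sizes 84.3 99.4 yaws -0.229 1.342
lid bright [ 452.9 -296.1] sizes 53.8 39.3 yaws -0.724 0.847
lid hand [ 452.1 -295.3   85. ] [np.float64(55.2), np.float64(38.7), np.float64(55.0), np.float64(39.3)]
unit yaw -0.7059320160530168
unit yaw -0.6941980983786464
base [np.float64(77.8), np.float64(90.7), np.float64(78.2), np.float64(89.5)]
base yaws 0.23545540803268764 0.23980475955560748
body [np.float64(35.2), np.float64(56.3), np.float64(33.9), np.float64(56.0)]
body yaws 0.26028478535002886 0.23799891255988004
front mid [ 0.69449954 -0.04474247  0.012     ] dir 0.24204939863713987
lens from base [ 0.67799511 -0.04881724  0.012     ] from body back [ 0.67921084 -0.04860152  0.159     ] from body front [ 0.67724614 -0.0494982   0.159     ]
proj top [339.73244984 177.52354765] scene [276.98918342 246.06213658]
proj top [339.64810771 177.01857753] scene [276.77205574 246.34809206]
unit top in scene [253.27906074 196.10465118]
jar [ 0.54319263 -0.29234861  0.075     ]
adapter [ 0.36119146 -0.29566146  0.062     ]
```

```bash
cat > plan.py <<'E'
import sys; from h import *; from rig import observe
s=observe(); r=s['tool_rot']; a=list(map(float,sys.argv[1:5]))  # x y z yaw
yaw=a[3]; T=np.array([[np.cos(yaw),np.sin(yaw),0],[np.sin(yaw),-np.cos(yaw),0],[0,0,-1]])
print(np.round(r.T.dot(T) is not None and R.from_matrix(r.T@T).as_rotvec()/np.pi,4), np.round(r.T@(np.array(a[:3])-s['tcp_pos']),4))
print('t',s['time'],'tcp',np.round(s['tcp_pos'],4),'yaw',round(np.arctan2(r[1,0],r[0,0]),4),'gap',s['finger_gap'],'F',s['grasp_force'],'wf',np.round(s['wrist_force'],1),'q',np.round(s['q'],2))
E
python3 plan.py .4525 -.2955 .16 .866
```

```text
[-4.000e-04 -2.000e-04 -2.047e-01] [ 0.376  -0.2362  0.0352]
t 0.1 tcp [ 0.138  -0.609   0.1948] yaw 0.2228 gap 0.08536733658010187 F 0.0 wf [ 0.3 -1.1  1.4] q [-1.37  0.42  1.63  0.    1.09 -0.02]
```

>>> servo_tool:
  commands:
    - [0, 0, -0.205, 0.376, -0.236, 0.02, 1]
    - [0, 0, -0.205, 0.376, -0.236, 0.02, 1]
    - [0, 0, -0.205, 0.376, -0.236, 0.035, 1]
    - [0, 0, -0.205, 0.376, -0.236, 0.035, 1]
    - [0, 0, -0.205, 0.376, -0.236, 0.035, 1]

```text
time: 0.72
tcp_pos: [0.36, -0.388, 0.1724]
tool_rot: [[0.647, 0.763, -0.0], [0.763, -0.647, 0.0], [0.0, -0.0, -1.0]]
wrist_force: [0.7, -0.6, 0.2]
finger_gap: 0.0855
grasp_force: 0.0
```

```bash
python3 plan.py .4525 -.2955 .16 .866
```

```text
[-0.     -0.      0.0005] [0.1304 0.0107 0.0124]
t 0.725 tcp [ 0.36   -0.388   0.1724] yaw 0.8675 gap 0.08547235401960836 F 0.0 wf [ 0.7 -0.6  0.2] q [-0.85  0.31  1.86  0.    0.97 -0.14]
```

>>> servo_tool:
  commands:
    - [0, 0, 0, 0.13, 0.0107, 0.0124, 1]
    - [0, 0, 0, 0.13, 0.0107, 0.0124, 1]
    - [0, 0, 0, 0.13, 0.0107, 0.0124, 1]
    - [0, 0, 0, 0.13, 0.0107, 0.0124, 1]
    - [0, 0, 0, 0.13, 0.0107, 0.0124, 1]

```text
time: 1.35
tcp_pos: [0.4504, -0.2984, 0.1603]
tool_rot: [[0.648, 0.761, -0.0], [0.761, -0.648, -0.0], [-0.0, -0.0, -1.0]]
wrist_force: [-0.3, -0.4, -0.7]
finger_gap: 0.0852
grasp_force: 0.0
```

```bash
python3 plan.py .4525 -.2955 .051 .866
```

```text
[-0.0001  0.0001 -0.0002] [ 0.0036 -0.0002  0.1093]
t 1.35 tcp [ 0.4504 -0.2984  0.1603] yaw 0.8655 gap 0.0852253654704836 F 0.0 wf [-0.3 -0.4 -0.7] q [-0.61  0.35  1.85 -0.    0.95  0.1 ]
```

>>> servo_tool:
  commands:
    - [0, 0, 0, 0.004, 0, 0.04, 1]
    - [0, 0, 0, 0.004, 0, 0.08, 1]
    - [0, 0, 0, 0.004, 0, 0.108, 1]
    - [0, 0, 0, 0.004, 0, 0.108, 1]
    - [0, 0, 0, 0.004, 0, 0.108, 1]

```text
time: 1.98
tcp_pos: [0.4539, -0.2956, 0.0533]
tool_rot: [[0.648, 0.761, 0.001], [0.761, -0.648, -0.001], [0.0, 0.001, -1.0]]
wrist_force: [-0.3, -0.0, -0.2]
finger_gap: 0.0856
grasp_force: 0.0
```

```bash
python3 plan.py .4525 -.2955 .051 .866
python3 - <<'E'
from rig import eyes
import cv2
I=eyes.read_camera('scene')['pixels'][...,::-1]; J=eyes.read_camera('top')['pixels'][...,::-1]
import numpy as np
cv2.imwrite('pics/g.png',np.hstack([cv2.resize(I[140:260,200:300],(500,600)),cv2.resize(J[210:330,400:460],(300,600))]))
E
```

```text
[ 0.0004 -0.     -0.0002] [-0.0008 -0.0011  0.0023]
t 1.975 tcp [ 0.4539 -0.2956  0.0533] yaw 0.8654 gap 0.08561905068419515 F 0.0 wf [-0.3 -0.  -0.2] q [-0.6   0.51  1.9  -0.    0.73  0.11]
```

View pics/g.png

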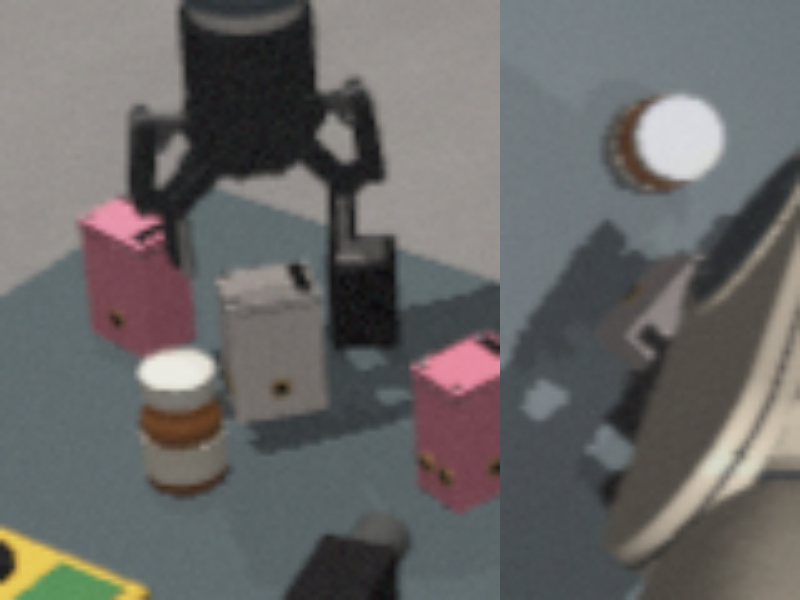

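Run:
```python
from h import *
s=pickle.load(open('scene.pkl','rb'))
c=np.array([.4539,-.2956,0])
for sg in(1,-1):
  for r in(.043,.057):
    for z in(.053,.066,.085,.11):
      p=c+sg*r*np.array([.761,-.648,0]); p[2]=z; q=proj(s,p); print(sg,r,z,(q-[200,140])*5)
print((proj(s,[.4525,-.2955,.085])-[200,140])*5,(proj(s,[.4525,-.2955,.14])-[200,140])*5)
```

```text
1 0.043 0.053 [197.02495064 338.22105626]
1 0.043 0.066 [195.33480206 319.85323512]
1 0.043 0.085 [192.83336482 292.66867155]
1 0.043 0.11 [189.4842321  256.27171134]
1 0.057 0.053 [173.869114   341.91690505]
1 0.057 0.066 [172.05621894 323.51981719]
1 0.057 0.085 [169.37302722 296.29104104]
1 0.057 0.11 [165.78038113 259.83320789]
-1 0.043 0.053 [336.66647501 315.93320001]
-1 0.043 0.066 [335.7034332  297.74393816]
-1 0.043 0.085 [334.27840471 270.82899449]
-1 0.043 0.11 [332.37098696 234.80301897]
-1 0.057 0.053 [358.9841278  312.37113178]
-1 0.057 0.066 [358.13520755 294.21073593]
-1 0.057 0.085 [356.87908648 267.33935929]
-1 0.057 0.11 [355.19782787 231.37329292]
[265.68288795 280.68577997] [259.89487735 200.09645314]
```

The open fingertips look higher than I expect, at about (183,275) in the crop, so I'll compare with the first picture.

Run:
```python
from h import *
from rig import eyes,observe
a=pickle.load(open('scene.pkl','rb'))['pixels'][140:260,200:300,::-1]
b=eyes.read_camera('scene')['pixels'][140:260,200:300,::-1]
d=np.abs(a.astype(int)-b).max(2).astype(np.uint8)
f=lambda x:cv2.resize(x[:85],(400,340),interpolation=cv2.INTER_CUBIC)
cv2.imwrite('pics/d.png',np.hstack([f(b),f(cv2.merge([cv2.min(d,80)*3]*3))])); print(observe()['tcp_pos'])
```

```text
[ 0.45450428 -0.29532655  0.05371907]
```

View pics/d.png

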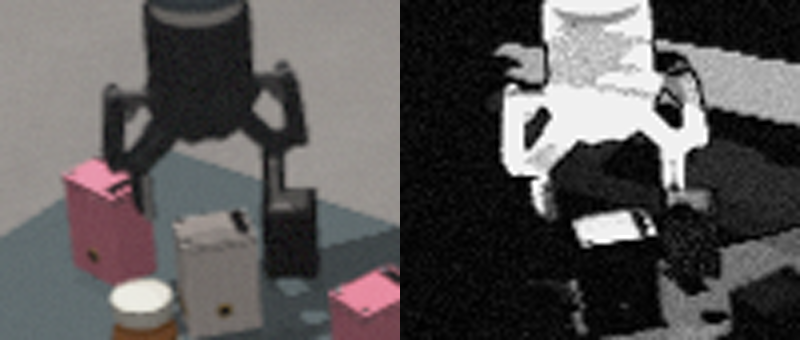

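Run:
```python
from h import *
s=pickle.load(open('scene.pkl','rb'));c=pickle.load(open('top.pkl','rb'))
a=s['pixels'][35:110,195:265,::-1];b=c['pixels'][400:475,570:640,::-1]
cv2.imwrite('pics/e.png',np.hstack([cv2.resize(x,(400,428),interpolation=cv2.INTER_CUBIC) for x in(a,b)]))
t=np.array([.138,-.61,.196]);y=np.array([.221,-.975,0])
k=400/70
for nm,cam,o in(('scene',s,(195,35)),('top',c,(570,400))):
  for sg in(-1,0,1):
    for dz in(0,.013,.045,.073): print(nm,sg,dz,np.round((proj(cam,t+sg*.05*y+[0,0,dz])-o)*k))
```

```text
scene -1 0 [297. 419.]
scene -1 0.013 [295. 399.]
scene -1 0.045 [292. 348.]
scene -1 0.073 [289. 303.]
scene 0 0 [224. 408.]
scene 0 0.013 [222. 388.]
scene 0 0.045 [218. 338.]
scene 0 0.073 [214. 293.]
scene 1 0 [152. 398.]
scene 1 0.013 [149. 378.]
scene 1 0.045 [144. 328.]
scene 1 0.073 [140. 283.]
top -1 0 [  6. 138.]
top -1 0.013 [ 23. 149.]
top -1 0.045 [ 66. 176.]
top -1 0.073 [107. 201.]
top 0 0 [132. 111.]
top 0 0.013 [151. 121.]
top 0 0.045 [199. 147.]
top 0 0.073 [243. 172.]
top 1 0 [259.  84.]
top 1 0.013 [279.  94.]
top 1 0.045 [331. 119.]
top 1 0.073 [379. 143.]
```

View pics/e.png

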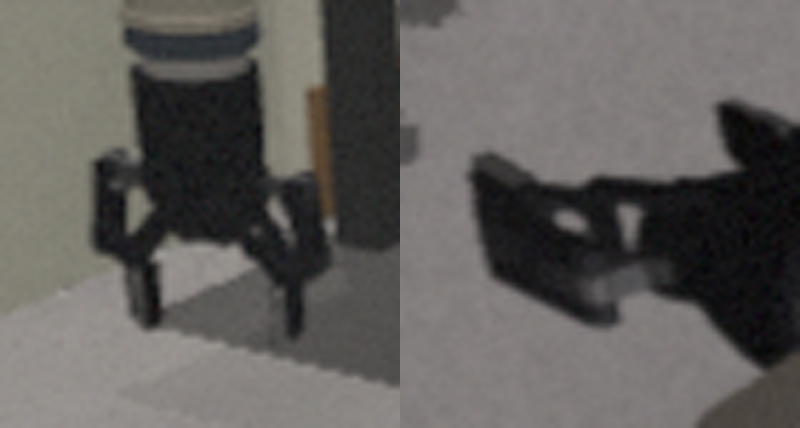

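The two views agree: with the gripper open, the fingertips sit about 45 mm above the reported TCP, for example scene crop (148,325) and (293,338). I'll go about 38 mm lower than planned and look again.

>>> servo_tool:
  commands:
    - [0, 0, 0, -0.0015, -0.001, 0.02, 1]
    - [0, 0, 0, -0.0015, -0.001, 0.036, 1]
    - [0, 0, 0, -0.0015, -0.001, 0.036, 1]
    - [0, 0, 0, -0.0015, -0.001, 0.036, 1]

```text
time: 2.62
tcp_pos: [0.4523, -0.295, 0.0166]
tool_rot: [[0.647, 0.762, 0.0], [0.762, -0.647, -0.0], [0.0, 0.0, -1.0]]
wrist_force: [-0.1, -0.2, 0.5]
finger_gap: 0.085
grasp_force: 0.0
```

```bash
python3 plan.py .4525 -.2955 .016 .866
python3 - <<'E'
from rig import eyes
import cv2
I=eyes.read_camera('scene')['pixels'][...,::-1]
cv2.imwrite('pics/g2.png',cv2.resize(I[150:250,210:300],(540,600),interpolation=cv2.INTER_CUBIC))
E
```

```text
[ 0.0001 -0.      0.0003] [-0.0002  0.0004  0.0006]
t 2.625 tcp [ 0.4523 -0.295   0.0166] yaw 0.8669 gap 0.08500300067765225 F 0.0 wf [-0.1 -0.2  0.5] q [-0.6   0.57  1.91  0.    0.65  0.1 ]
```

View pics/g2.png

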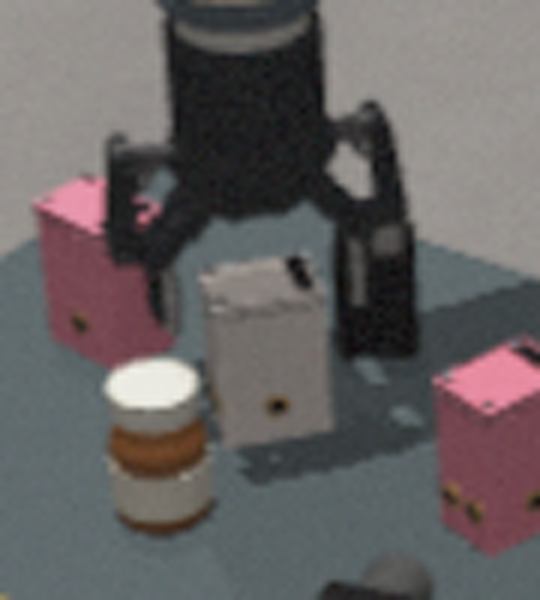

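The fingertips at (165,325) and (355,305) now sit either side of the lid, about 20 mm below it. I'll go 7 mm lower and close.

>>> servo_tool:
  commands:
    - [0, 0, 0, 0, 0, 0.007, 1]
    - [0, 0, 0, 0, 0, 0.007, -1]
    - [0, 0, 0, 0, 0, 0.007, -1]
    - [0, 0, 0, 0, 0, 0.007, -1]
    - [0, 0, 0, 0, 0, 0.007, -1]
  newtons: 60

```text
time: 3.3
tcp_pos: [0.4522, -0.2951, 0.0095]
tool_rot: [[0.647, 0.762, 0.0], [0.762, -0.647, -0.0], [0.0, 0.0, -1.0]]
wrist_force: [0.2, 0.1, 2.0]
finger_gap: 0.0555
grasp_force: 64.0
```

>>> servo_tool:
  commands:
    - [0, 0, 0, 0, 0, 0, -1]
    - [0, 0, 0, 0, 0, 0, -1]
    - [0, 0, 0, 0, 0, 0, -1]

```text
time: 3.68
tcp_pos: [0.4522, -0.2951, 0.0095]
tool_rot: [[0.647, 0.762, 0.0], [0.762, -0.647, -0.0], [0.0, 0.0, -1.0]]
wrist_force: [0.7, -1.0, 2.8]
finger_gap: 0.0556
grasp_force: 64.2
```

>>> servo_tool:
  commands:
    - [0, 0, 0, 0, 0, -0.03, -1]
    - [0, 0, 0, 0, 0, -0.08, -1]
    - [0, 0, 0, 0, 0, -0.118, -1]
    - [0, 0, 0, 0, 0, -0.118, -1]
    - [0, 0, 0, 0, 0, -0.118, -1]

```text
time: 4.3
tcp_pos: [0.4511, -0.2943, 0.1261]
tool_rot: [[0.647, 0.762, -0.002], [0.762, -0.647, 0.001], [-0.0, -0.002, -1.0]]
wrist_force: [0.8, -0.8, -2.1]
finger_gap: 0.0555
grasp_force: 65.0
```

```bash
python3 plan.py .54 -.083 .1275 .242
python3 - <<'E'
from rig import eyes
from h import *
c=eyes.read_camera('scene'); pickle.dump(c,open('s2.pkl','wb'))
cv2.imwrite('pics/lift.png',cv2.resize(c['pixels'][100:220,200:320,::-1],(600,600),interpolation=cv2.INTER_CUBIC))
E
```

```text
[-0.0006  0.0003  0.1989] [ 0.2186 -0.069  -0.0013]
t 4.3 tcp [ 0.4511 -0.2943  0.1261] yaw 0.8668 gap 0.0555267027984094 F 65.00520944595337 wf [ 0.8 -0.8 -2.1] q [-0.6   0.39  1.87  0.    0.88  0.1 ]
```

View pics/lift.png

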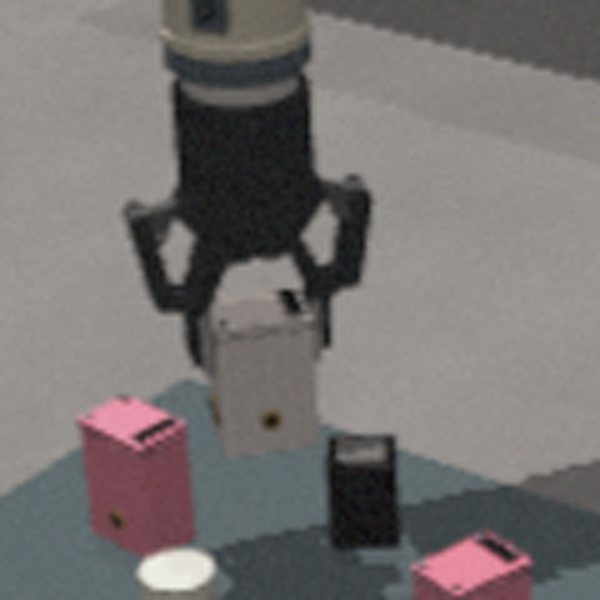

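The module hangs upright and square in the fingers, with the one-socket side at (270,420) facing the scene camera and the tips about 30 mm below the lid.

>>> servo_tool:
  commands:
    - [0, 0, 0.199, 0.219, -0.069, -0.0015, -1]
    - [0, 0, 0.199, 0.219, -0.069, -0.0015, -1]
    - [0, 0, 0.199, 0.219, -0.069, -0.0015, -1]
    - [0, 0, 0.199, 0.219, -0.069, -0.0015, -1]
    - [0, 0, 0.199, 0.219, -0.069, -0.0015, -1]

```text
time: 4.97
tcp_pos: [0.5414, -0.0796, 0.1269]
tool_rot: [[0.97, 0.243, -0.003], [0.243, -0.97, 0.001], [-0.002, -0.002, -1.0]]
wrist_force: [-0.2, -0.1, -3.3]
finger_gap: 0.0552
grasp_force: 65.0
```

```bash
python3 plan.py .6373 -.0591 .1275 .242
```

```text
[-0.0005  0.0007  0.0011] [ 0.098   0.0035 -0.0008]
t 4.975 tcp [ 0.5414 -0.0796  0.1269] yaw 0.2455 gap 0.05521992838322229 F 65.0324821472168 wf [-0.2 -0.1 -3.3] q [-0.17  0.4   1.85  0.    0.89  1.16]
```

>>> servo_tool:
  commands:
    - [0, 0, 0.001, 0.03, 0.0035, -0.001, -1]
    - [0, 0, 0.001, 0.06, 0.0035, -0.001, -1]
    - [0, 0, 0.001, 0.08, 0.0035, -0.001, -1]
    - [0, 0, 0.001, 0.09, 0.0035, -0.001, -1]
    - [0, 0, 0.001, 0.09, 0.0035, -0.001, -1]

```text
time: 5.6
tcp_pos: [0.6287, -0.0655, 0.1286]
tool_rot: [[0.972, 0.236, -0.002], [0.236, -0.972, 0.0], [-0.002, -0.001, -1.0]]
wrist_force: [-0.5, -0.4, -3.2]
finger_gap: 0.0552
grasp_force: 65.0
```

```bash
python3 plan.py .6373 -.0591 .1275 .242
python3 - <<'E'
from rig import eyes
from h import *
c=eyes.read_camera('scene'); t=eyes.read_camera('top')
f=lambda x:cv2.resize(x,(400,480),interpolation=cv2.INTER_CUBIC)
cv2.imwrite('pics/show1.png',np.hstack([f(c['pixels'][190:310,220:320,::-1]),f(t['pixels'][120:240,285:385,::-1])]))
E
```

```text
[-0.0002  0.0007 -0.0011] [ 0.0099 -0.0042  0.001 ]
t 5.6 tcp [ 0.6287 -0.0655  0.1286] yaw 0.2385 gap 0.05521708386277589 F 65.04921734333038 wf [-0.5 -0.4 -3.2] q [-0.12  0.51  1.66 -0.    0.97  1.21]
```

View pics/show1.png

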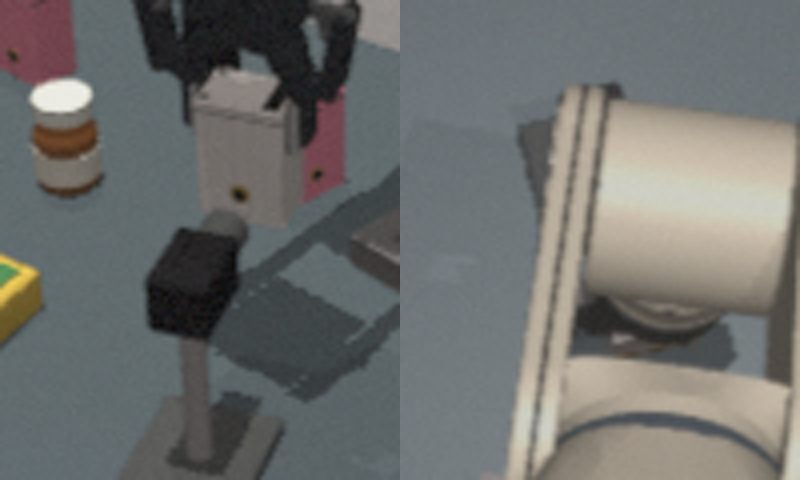

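The one-socket side faces the lens, with the socket at scene pixel (280,238.5) and a clear gap to the barrel. I'll check it against the prediction.

Run:
```python
from h import *
s=pickle.load(open('scene.pkl','rb'))
print(proj(s,[.6287+.0195,-.0655+.0047,.1411]),proj(s,[.678,-.049,.14]), proj(s,[.678-.0291*1,-.049-.0072+.005,.14])-proj(s,[.678-.0291,-.049-.0072,.14]))
```

```text
[279.93697166 237.97560076] [276.92548503 246.03887519] [1.68761443 0.64114884]
```

>>> servo_tool:
  commands:
    - [0, 0, -0.001, 0.005, -0.0042, 0.001, -1]
    - [0, 0, -0.001, 0.008, -0.0042, 0.001, -1]
    - [0, 0, -0.001, 0.008, -0.0042, 0.001, -1]
    - [0, 0, -0.001, 0.008, -0.0042, 0.001, -1]
    - [0, 0, -0.001, 0.008, -0.0042, 0.001, -1]

```text
time: 6.32
tcp_pos: [0.6361, -0.0593, 0.1288]
tool_rot: [[0.971, 0.239, -0.0], [0.239, -0.971, -0.0], [-0.0, 0.0, -1.0]]
wrist_force: [-0.9, 0.2, -2.6]
finger_gap: 0.0553
grasp_force: 65.1
```

>>> servo_tool:
  commands:
    - [0, 0, 0, 0, 0, 0, -1]
    - [0, 0, 0, 0, 0, 0, -1]
    - [0, 0, 0, 0, 0, 0, -1]
    - [0, 0, 0, 0, 0, 0, -1]
    - [0, 0, 0, 0, 0, 0, -1]

```text
time: 6.95
tcp_pos: [0.6362, -0.0592, 0.1288]
tool_rot: [[0.971, 0.239, 0.0], [0.239, -0.971, -0.0], [0.0, 0.0, -1.0]]
wrist_force: [0.4, -0.1, -2.5]
finger_gap: 0.0552
grasp_force: 65.1
```

>>> servo_tool:
  commands:
    - [0, 0, 0, 0, 0, 0, -1]
    - [0, 0, 0, 0, 0, 0, -1]
    - [0, 0, 0, 0, 0, 0, -1]
    - [0, 0, 0, 0, 0, 0, -1]
    - [0, 0, 0, 0, 0, 0, -1]

```text
time: 7.58
tcp_pos: [0.6362, -0.0592, 0.1288]
tool_rot: [[0.971, 0.239, -0.0], [0.239, -0.971, 0.0], [-0.0, -0.0, -1.0]]
wrist_force: [0.0, 0.2, -2.9]
finger_gap: 0.0554
grasp_force: 65.1
```

```bash
python3 plan.py .54 -.083 .1275 .242
python3 - <<'E'
from h import *
from rig import eyes,observe
c=eyes.read_camera('scene'); I=c['pixels'].astype(int)[225:252,268:296]
m=(I[...,0]-I[...,2]>25); ys,xs=np.nonzero(m); print('socket px',xs.mean()+268,ys.mean()+225,m.sum())
s=observe(); p=s['tcp_pos']+.02*s['tool_rot'][:,0]; p[2]=s['tcp_pos'][2]+.0125; print(proj(c,p),p)
E
```

```text
[-0.      0.     -0.0001] [-0.0991  0.0001  0.0013]
t 7.575 tcp [ 0.6362 -0.0592  0.1288] yaw 0.2416 gap 0.055402300982756204 F 65.05194067955017 wf [ 0.   0.2 -2.9] q [-0.11  0.52  1.64  0.    0.98  1.22]
socket px 280.1818181818182 239.8181818181818 11
[280.35095485 240.24210555] [ 0.65562403 -0.05443303  0.14128768]
```

The socket sits where predicted, square and about 23 mm from the glass, and the hold is done. Next I retreat and turn 90° for the two-socket side.

>>> servo_tool:
  commands:
    - [0, 0, 0, -0.04, 0, 0.001, -1]
    - [0, 0, 0, -0.1, 0, 0.001, -1]
    - [0, 0, -0.5, -0.1, 0, 0.001, -1]
    - [0, 0, -0.5, -0.1, 0, 0.001, -1]
    - [0, 0, -0.5, -0.1, 0, 0.001, -1]

```text
time: 8.25
tcp_pos: [0.5392, -0.0833, 0.1281]
tool_rot: [[0.689, 0.724, 0.001], [0.724, -0.689, -0.0], [0.0, 0.001, -1.0]]
wrist_force: [0.5, -0.2, -2.3]
finger_gap: 0.0555
grasp_force: 65.3
```

```bash
python3 plan.py .54 -.083 .1275 1.813
```

```text
[ 2.000e-04 -0.000e+00 -3.192e-01] [0.0008 0.0004 0.0006]
t 8.25 tcp [ 0.5392 -0.0833  0.1281] yaw 0.8101 gap 0.05549759082042985 F 65.3304335474968 wf [ 0.5 -0.2 -2.3] q [-0.18  0.4   1.86  0.    0.89  0.59]
```

>>> servo_tool:
  commands:
    - [0, 0, -0.319, 0.001, 0, 0, -1]
    - [0, 0, -0.319, 0.001, 0, 0, -1]
    - [0, 0, -0.319, 0.001, 0, 0, -1]
    - [0, 0, -0.319, 0.001, 0, 0, -1]
    - [0, 0, -0.319, 0.001, 0, 0, -1]

```text
time: 8.88
tcp_pos: [0.5399, -0.0825, 0.128]
tool_rot: [[-0.176, 0.984, 0.0], [0.984, 0.176, -0.0], [-0.0, 0.0, -1.0]]
wrist_force: [0.5, -0.3, -1.7]
finger_gap: 0.0549
grasp_force: 65.4
```

>>> servo_tool:
  commands:
    - [0, 0, 0, 0, 0, 0, -1]
    - [0, 0, 0, 0, 0, 0, -1]
    - [0, 0, 0, 0, 0, 0, -1]

```text
time: 9.25
tcp_pos: [0.5398, -0.0824, 0.1278]
tool_rot: [[-0.168, 0.986, 0.0], [0.986, 0.168, 0.0], [0.0, 0.0, -1.0]]
wrist_force: [0.5, 0.5, -2.6]
finger_gap: 0.0553
grasp_force: 65.3
```

```bash
python3 plan.py .629 -.0611 .1275 1.813
```

```text
[ 0.     -0.     -0.0234] [0.006  0.0915 0.0003]
t 9.25 tcp [ 0.5398 -0.0824  0.1278] yaw 1.7396 gap 0.055255173100626165 F 65.32661318778992 wf [ 0.5  0.5 -2.6] q [-0.17  0.4   1.86  0.    0.89 -0.34]
```

>>> servo_tool:
  commands:
    - [0, 0, -0.0234, 0.002, 0.03, 0, -1]
    - [0, 0, -0.0234, 0.004, 0.06, 0, -1]
    - [0, 0, -0.0234, 0.006, 0.078, 0, -1]
    - [0, 0, -0.0234, 0.006, 0.085, 0, -1]
    - [0, 0, -0.0234, 0.006, 0.0895, 0, -1]

```text
time: 9.88
tcp_pos: [0.6266, -0.0613, 0.1275]
tool_rot: [[-0.241, 0.97, -0.001], [0.97, 0.241, 0.0], [0.0, -0.001, -1.0]]
wrist_force: [-0.7, -0.2, -1.5]
finger_gap: 0.0554
grasp_force: 65.3
```

>>> servo_tool:
  commands:
    - [0, 0, 0, 0, 0, 0, -1]
    - [0, 0, 0, 0, 0, 0, -1]
    - [0, 0, 0, 0, 0, 0, -1]
    - [0, 0, 0, 0, 0, 0, -1]
    - [0, 0, 0, 0, 0, 0, -1]

```text
time: 10.5
tcp_pos: [0.6269, -0.0614, 0.1279]
tool_rot: [[-0.242, 0.97, 0.0], [0.97, 0.242, -0.0], [-0.0, 0.0, -1.0]]
wrist_force: [-0.7, 0.1, -3.3]
finger_gap: 0.0553
grasp_force: 65.3
```

>>> servo_tool:
  commands:
    - [0, 0, 0, 0, 0, 0, -1]
    - [0, 0, 0, 0, 0, 0, -1]
    - [0, 0, 0, 0, 0, 0, -1]
    - [0, 0, 0, 0, 0, 0, -1]
    - [0, 0, 0, 0, 0, 0, -1]

```text
time: 11.12
tcp_pos: [0.627, -0.0613, 0.1278]
tool_rot: [[-0.242, 0.97, -0.0], [0.97, 0.242, 0.0], [0.0, -0.0, -1.0]]
wrist_force: [-0.3, 0.2, -2.1]
finger_gap: 0.0554
grasp_force: 65.3
```

```bash
python3 plan.py .629 -.0611 .1275 1.813
python3 - <<'E'
from h import *
from rig import eyes,observe
c=eyes.read_camera('scene')
cv2.imwrite('pics/show2.png',cv2.resize(c['pixels'][190:290,230:330,::-1],(500,500),interpolation=cv2.INTER_CUBIC))
s=observe(); 
for w in(-.0,):
  p=s['tcp_pos']+.028*s['tool_rot'][:,1]; p[2]=s['tcp_pos'][2]+.0125; print((proj(c,p)-[230,190])*5)
E
```

```text
[-0.     -0.      0.0007] [-0.0003  0.002   0.0003]
t 11.125 tcp [ 0.627  -0.0613  0.1278] yaw 1.8151 gap 0.05537533108787971 F 65.29672801494598 wf [-0.3  0.2 -2.1] q [-0.12  0.51  1.67  0.    0.97 -0.36]
[253.37040004 251.2671878 ]
```

View pics/show2.png

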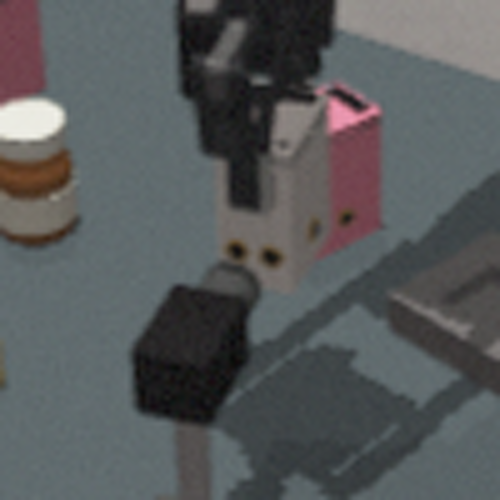

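The two sockets at (235,250) and (270,257) centre on the predicted point, and the barrel and finger are both clear. Now the three-socket side.

>>> servo_tool:
  commands:
    - [0, 0, 0, 0, -0.04, 0, -1]
    - [0, 0, 0, 0, -0.09, 0, -1]
    - [0, 0, -0.5, 0, -0.09, 0, -1]
    - [0, 0, -0.5, 0, -0.09, 0, -1]
    - [0, 0, -0.5, 0, -0.09, 0, -1]

```text
time: 11.8
tcp_pos: [0.5397, -0.0832, 0.1281]
tool_rot: [[-0.726, 0.687, 0.001], [0.687, 0.726, -0.0], [-0.0, 0.0, -1.0]]
wrist_force: [-0.0, 0.2, -2.8]
finger_gap: 0.055
grasp_force: 65.9
```

>>> servo_tool:
  commands:
    - [0, 0, -0.32, 0, 0, 0, -1]
    - [0, 0, -0.32, 0, 0, 0, -1]
    - [0, 0, -0.32, 0, 0, 0, -1]
    - [0, 0, -0.32, 0, 0, 0, -1]
    - [0, 0, -0.32, 0, 0, 0, -1]

```text
time: 12.42
tcp_pos: [0.5398, -0.0831, 0.1279]
tool_rot: [[-0.984, -0.179, 0.0], [-0.179, 0.984, -0.0], [-0.0, -0.0, -1.0]]
wrist_force: [0.0, 0.1, -2.5]
finger_gap: 0.0552
grasp_force: 65.9
```

```bash
python3 plan.py .6363 -.0593 .1275 3.383
```

```text
[-0.      0.0001 -0.0196] [-0.0992  0.0062  0.0005]
t 12.425 tcp [ 0.5398 -0.0831  0.1279] yaw -2.9619 gap 0.055247948797057814 F 65.93514829874039 wf [ 0.   0.1 -2.5] q [-0.17  0.4   1.86  0.    0.89 -1.93]
```

>>> servo_tool:
  commands:
    - [0, 0, -0.0185, -0.03, 0.002, 0, -1]
    - [0, 0, -0.0185, -0.06, 0.004, 0, -1]
    - [0, 0, -0.0185, -0.085, 0.006, 0, -1]
    - [0, 0, -0.0185, -0.094, 0.006, 0, -1]
    - [0, 0, -0.0185, -0.099, 0.006, 0, -1]

```text
time: 13.05
tcp_pos: [0.6358, -0.0601, 0.1275]
tool_rot: [[-0.973, -0.23, -0.001], [-0.23, 0.973, 0.0], [0.001, 0.0, -1.0]]
wrist_force: [0.3, -0.0, -2.4]
finger_gap: 0.0552
grasp_force: 65.9
```

>>> servo_tool:
  commands:
    - [0, 0, 0, 0, 0, 0, -1]
    - [0, 0, 0, 0, 0, 0, -1]
    - [0, 0, 0, 0, 0, 0, -1]
    - [0, 0, 0, 0, 0, 0, -1]
    - [0, 0, 0, 0, 0, 0, -1]

```text
time: 13.68
tcp_pos: [0.6361, -0.0601, 0.1279]
tool_rot: [[-0.973, -0.23, 0.0], [-0.23, 0.973, -0.0], [-0.0, -0.0, -1.0]]
wrist_force: [-0.6, -0.1, -2.3]
finger_gap: 0.0555
grasp_force: 65.9
```

>>> servo_tool:
  commands:
    - [0, 0, 0, 0, 0, 0, -1]
    - [0, 0, 0, 0, 0, 0, -1]
    - [0, 0, 0, 0, 0, 0, -1]
    - [0, 0, 0, 0, 0, 0, -1]
    - [0, 0, 0, 0, 0, 0, -1]

```text
time: 14.3
tcp_pos: [0.6361, -0.0601, 0.1278]
tool_rot: [[-0.973, -0.23, -0.0], [-0.23, 0.973, 0.0], [-0.0, 0.0, -1.0]]
wrist_force: [0.5, -0.2, -2.3]
finger_gap: 0.0554
grasp_force: 65.9
```

```bash
python3 plan.py .54 -.083 .1275 3.383
python3 - <<'E'
from h import *
from rig import eyes,observe
c=eyes.read_camera('scene'); I=c['pixels'].astype(int)[225:252,262:300]
m=(I[...,0]-I[...,2]>25).astype(np.uint8); n,L,S,C=cv2.connectedComponentsWithStats(m); print(S[1:,4],C[1:]+[262,225])
s=observe()
for w in(-.018,0,.018):
  p=s['tcp_pos']-.02*s['tool_rot'][:,0]+w*s['tool_rot'][:,1]; p[2]=s['tcp_pos'][2]+.0125; print(proj(c,p))
E
```

```text
[ 0.      0.     -0.0031] [ 0.0988 -0.0002  0.0003]
t 14.3 tcp [ 0.6361 -0.0601  0.1278] yaw -2.9099 gap 0.05543296681923684 F 65.88273972272873 wf [ 0.5 -0.2 -2.3] q [-0.11  0.52  1.64  0.    0.98 -1.92]
[44 10  1  7  8  2] [[297.52272727 233.27272727]
 [273.4        238.4       ]
 [293.         238.        ]
 [279.71428571 239.57142857]
 [286.625      241.375     ]
 [292.         240.5       ]]
[273.15220602 239.02191377]
[280.01521276 240.43054822]
[286.92588856 241.84896676]
```

All three sockets match the prediction within 0.7 px, so side three is held. I'll retreat and cross-check the nest centre.

>>> servo_tool:
  commands:
    - [0, 0, 0, 0.04, 0, 0, -1]
    - [0, 0, 0, 0.1, 0, 0, -1]
    - [0, 0, 0.147, 0.13, 0, 0, -1]
    - [0, 0, 0.147, 0.13, 0, 0, -1]
    - [0, 0, 0.147, 0.13, 0, 0, -1]

```text
time: 14.98
tcp_pos: [0.5095, -0.0902, 0.1282]
tool_rot: [[-0.973, 0.232, 0.001], [0.232, 0.973, -0.0], [-0.001, 0.0, -1.0]]
wrist_force: [-0.3, 0.1, -2.8]
finger_gap: 0.0556
grasp_force: 65.5
```

```bash
python3 plan.py .4884 -.0044 .09 2.913
python3 - <<'E'
from h import *
c=pickle.load(open('top.pkl','rb')); s=pickle.load(open('scene.pkl','rb'))
for z in(.02,.026): print(ray(c,319.9,257.75,z))
# scene: pocket corners predicted and nest outer corners; scene mask bbox of nest
I=s['pixels'].astype(int); m=(I[...,0]-I[...,2]>-1)[230:275,300:362].astype(np.uint8)
k=max(cv2.findContours(m,cv2.RETR_EXTERNAL,cv2.CHAIN_APPROX_NONE)[0],key=cv2.contourArea)[:,0]+[300,230]
print('mask l,r,t,b',k[k[:,0].argmin()],k[k[:,0].argmax()],k[k[:,1].argmin()],k[k[:,1].argmax()])
a=1.342;X=np.array([np.cos(a),np.sin(a)]);Y=np.array([-X[1],X[0]])
for i,j in((1,1),(1,-1),(-1,-1),(-1,1)): p=np.array([.4884,-.0044])+i*.05*X+j*.042*Y; print(proj(s,[*p,.026]),proj(s,[*p,0]))
E
```

```text
[ 0.      0.0002 -0.0019] [0.0405 0.0785 0.0382]
t 14.975 tcp [ 0.5095 -0.0902  0.1282] yaw 2.907 gap 0.055568412577112196 F 65.45743346214294 wf [-0.3  0.1 -2.8] q [-0.2   0.36  1.92  0.    0.86 -1.53]
[ 0.48848139 -0.00396012  0.02      ]
[ 0.48834375 -0.00396995  0.026     ]
mask l,r,t,b [308 249] [353 257] [327 237] [332 270]
[354.42102737 250.61334267] [353.89070071 257.997302  ]
[333.84648568 264.10180256] [333.52874107 271.6113782 ]
[307.4040301  248.01841027] [307.38591906 255.40209071]
[328.10820068 235.62334055] [327.87390284 242.87919695]
```

>>> servo_tool:
  commands:
    - [0, 0, -0.002, 0.0405, 0.0785, 0, -1]
    - [0, 0, -0.002, 0.0405, 0.0785, 0, -1]
    - [0, 0, -0.002, 0.0405, 0.0785, 0.03, -1]
    - [0, 0, -0.002, 0.0405, 0.0785, 0.068, -1]
    - [0, 0, -0.002, 0.0405, 0.0785, 0.068, -1]

```text
time: 15.6
tcp_pos: [0.486, -0.0041, 0.058]
tool_rot: [[-0.975, 0.222, -0.005], [0.222, 0.975, 0.0], [0.005, -0.001, -1.0]]
wrist_force: [-0.3, -0.7, -1.8]
finger_gap: 0.0549
grasp_force: 65.6
```

>>> servo_tool:
  commands:
    - [0, 0, 0, 0, 0, 0, -1]
    - [0, 0, 0, 0, 0, 0, -1]
    - [0, 0, 0, 0, 0, 0, -1]

```text
time: 15.98
tcp_pos: [0.4889, -0.0044, 0.0609]
tool_rot: [[-0.975, 0.222, 0.002], [0.222, 0.975, -0.0], [-0.002, 0.0, -1.0]]
wrist_force: [-1.0, 0.2, -3.0]
finger_gap: 0.0554
grasp_force: 65.7
```

```bash
python3 plan.py .4884 -.0042 .0215 2.913
python3 - <<'E'
from h import *
from rig import eyes,observe
c=eyes.read_camera('scene')
cv2.imwrite('pics/nest.png',cv2.resize(c['pixels'][170:280,290:380,::-1],(480,587),interpolation=cv2.INTER_CUBIC))
E
```

```text
[0.0001 0.0007 0.0014] [0.0006 0.0001 0.0394]
t 15.975 tcp [ 0.4889 -0.0044  0.0609] yaw 2.9175 gap 0.055383781452446344 F 65.66959351301193 wf [-1.   0.2 -3. ] q [-0.03  0.44  2.01 -0.    0.69 -1.38]
```

View pics/nest.png

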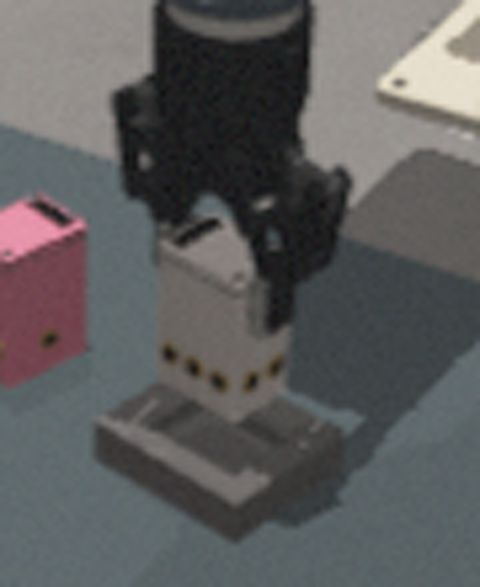

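The module hangs over the pocket with its edges parallel to the nest, bottom corner at (238,425). I'll lower it in small steps.

>>> servo_tool:
  commands:
    - [0, 0, 0.001, 0.0005, 0, 0.008, -1]
    - [0, 0, 0.001, 0.0005, 0, 0.015, -1]
    - [0, 0, 0.001, 0.0005, 0, 0.02, -1]
    - [0, 0, 0.001, 0.0005, 0, 0.024, -1]
    - [0, 0, 0.001, 0.0005, 0, 0.028, -1]

```text
time: 16.65
tcp_pos: [0.4881, -0.0042, 0.0318]
tool_rot: [[-0.974, 0.225, 0.001], [0.225, 0.974, -0.0], [-0.001, 0.0, -1.0]]
wrist_force: [-0.8, 1.0, -2.2]
finger_gap: 0.0547
grasp_force: 66.1
```

>>> servo_tool:
  commands:
    - [0, 0, 0, 0, 0, 0.003, -1]
    - [0, 0, 0, 0, 0, 0.006, -1]
    - [0, 0, 0, 0, 0, 0.008, -1]
    - [0, 0, 0, 0, 0, 0.009, -1]
    - [0, 0, 0, 0, 0, 0.009, -1]

```text
time: 17.27
tcp_pos: [0.4878, -0.0042, 0.0228]
tool_rot: [[-0.974, 0.225, 0.0], [0.225, 0.974, 0.0], [-0.0, 0.0, -1.0]]
wrist_force: [1.9, -0.5, -3.8]
finger_gap: 0.0551
grasp_force: 66.0
```

```bash
python3 plan.py .4884 -.0042 .0215 2.913
```

```text
[0.     0.0001 0.0005] [-0.0006  0.0001  0.0013]
t 17.275 tcp [ 0.4878 -0.0042  0.0228] yaw 2.9146 gap 0.05512058394636854 F 66.03895783424377 wf [ 1.9 -0.5 -3.8] q [-0.03  0.51  2.03  0.    0.6  -1.38]
```

Down to about 11 mm below the rim with no resistance. I'll do the last bit until contact.

>>> servo_tool:
  commands:
    - [0, 0, 0, -0.0004, 0, 0.001, -1]
    - [0, 0, 0, -0.0004, 0, 0.0015, -1]
    - [0, 0, 0, -0.0004, 0, 0.002, -1]
    - [0, 0, 0, -0.0004, 0, 0.002, -1]

```text
time: 17.77
tcp_pos: [0.4879, -0.0042, 0.0214]
tool_rot: [[-0.974, 0.225, -0.0], [0.225, 0.974, -0.0], [0.0, -0.0, -1.0]]
wrist_force: [-1.0, -1.0, 7.8]
finger_gap: 0.0552
grasp_force: 67.5
```

It's seated: contact at z 0.0214 against 0.0215 expected. Release and withdraw.

>>> servo_tool:
  commands:
    - [0, 0, 0, 0, 0, -0.0005, 1]
    - [0, 0, 0, 0, 0, -0.0005, 1]
    - [0, 0, 0, 0, 0, -0.0005, 1]
    - [0, 0, 0, 0, 0, -0.0005, 1]
    - [0, 0, 0, 0, 0, -0.0005, 1]

```text
time: 18.4
tcp_pos: [0.488, -0.0042, 0.0212]
tool_rot: [[-0.974, 0.225, -0.0], [0.225, 0.974, 0.0], [0.0, -0.0, -1.0]]
wrist_force: [0.7, -0.6, -0.7]
finger_gap: 0.0853
grasp_force: 0.0
```

>>> servo_tool:
  commands:
    - [0, 0, 0, 0, 0, -0.02, 1]
    - [0, 0, 0, 0, 0, -0.05, 1]
    - [0, 0, 0, 0, 0, -0.1, 1]
    - [0, 0, 0, 0, 0, -0.15, 1]
    - [0, 0, 0, 0, 0, -0.15, 1]

```text
time: 19.02
tcp_pos: [0.4908, -0.0043, 0.175]
tool_rot: [[-0.974, 0.225, 0.008], [0.225, 0.974, -0.0], [-0.008, 0.002, -1.0]]
wrist_force: [1.2, -0.0, 0.3]
finger_gap: 0.0855
grasp_force: 0.0
```

>>> servo_tool:
  commands:
    - [0, 0, 0, 0, 0, 0, 1]
    - [0, 0, 0, 0, 0, 0, 1]
    - [0, 0, 0, 0, 0, 0, 1]
    - [0, 0, 0, 0, 0, 0, 1]

```text
time: 19.52
tcp_pos: [0.4876, -0.0043, 0.1706]
tool_rot: [[-0.974, 0.225, -0.001], [0.225, 0.974, 0.0], [0.001, -0.0, -1.0]]
wrist_force: [0.5, 0.5, -0.0]
finger_gap: 0.0854
grasp_force: 0.0
```

Run:
```python
from rig import eyes
import cv2
c=eyes.read_camera('scene')
cv2.imwrite('pics/end.png',cv2.resize(c['pixels'][150:350,180:440,::-1],(780,600),interpolation=cv2.INTER_CUBIC))
```

```text
(no output)
```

View pics/end.png

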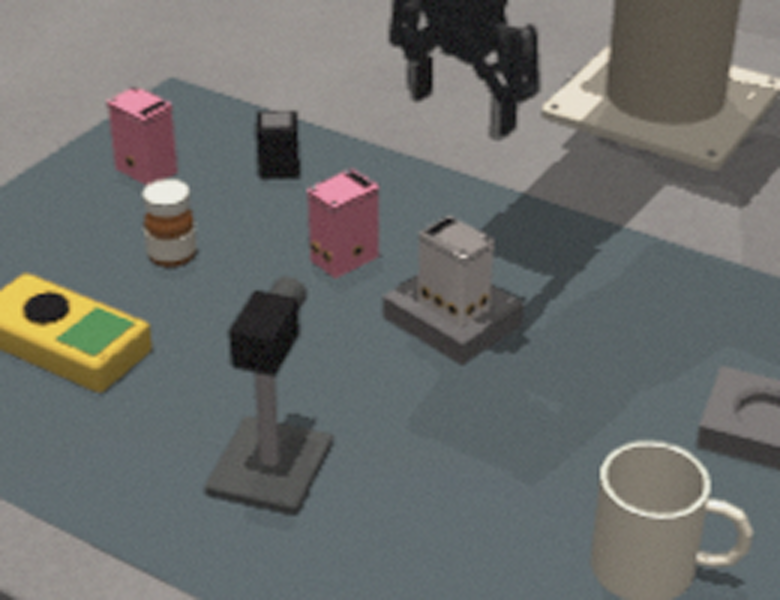

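The module stands fully down and upright in the rectangular nest at (455,270), the gripper is clear, and the jar, adapter, mug and meter look undisturbed.

```bash
python3 -c "
from rig import bot
print(bot.hand_in())"
```

```text
the job is handed in; nothing more can be done
None
```

The module's one-, two- and three-socket sides were each held square before the lens in order, then it was set down in the rectangular nest and released at about 20 s, and the job is handed in (no verdict came back).

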